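# Switch the ball feeder to its other chute

## Task

The seesaw gate under the ball feeder is tipped towards one chute. Push down the gate's raised end to rock it over its pivot so that it tips towards the other chute, and only then push the release slide aside, so that all three waiting grinding balls roll down that other chute into its tub. Do not touch the balls, and leave the tubs and the things around the feeder where they stand.

Things in the scene. Friction and masses are not known exactly. Their poses are not given: they have to be found in the camera images.
- stand: Ball feeder: fixed stand of sheet aluminium on a plywood base 300 x 320 x 12 mm. Origin on the table under the middle of the seesaw gate; x runs from the gate up the feed trough (away from the robot at yaw 0), y left, z up. Below each gate end a fixed chute runs outwards along y from 100 to 215 mm, floor 105 falling to 85 mm, walls 30 mm high at x = -57 and 37 mm.
- lip (a point): Middle of the feed trough's open lip above the gate, on its floor: x = 15, z = 168 mm in the stand's frame. The trough runs along x to its closed end at x = 215 mm, where its floor is 188 mm high; 46 mm wide outside, walls 22 mm high.
- gate (a joint): Seesaw gate: plywood channel 250 mm long (y), x = -51 to 32 mm, rocking about the stand's x axis 130 mm above the table. 0 level; positive: left (+y) end up, balls run right; negative: right end up. Starts at rest on either stop (+-0.24 rad). A steel weight on its front plate (100 mm wide, to x = -65, 67 mm above pivot) topples it: past level it falls to the other stop and stays. Under 1 N on a pad rocks it.
- pad_left (a point): Centre of the top of the press pad at the gate's left (+y) end: a flat flange 40 mm wide (y), 5 mm thick, standing out 47 mm in front (-x) of the channel. Gate level: x = -76, y = 87, z = 167 mm in the stand's frame; about 21 mm higher with that end up, 21 mm lower with it down. The pad reaches 20 mm to each side and 22 mm in front of the point.
- pad_right (a point): The same on the pad at the gate's right (-y) end (x = -76, y = -87, z = 167 mm with the gate level).
- slide (a joint): The release slide, a steel plate across the feed trough at x = 55 mm that holds the balls back. 0 = shut (at the start), 0.05 m = fully open; it slides along the stand's +y only (to the left) and stays where it is left (friction about 1.5 N).
- post_top (a point): Centre of the top face of the slide's upright black post, 12 mm (x) by 16 mm (y); with the slide shut it is at x = 55, y = 0, z = 252 mm in the stand's frame. The trough's walls beside it end about 194 mm above the table; the upper 50 mm of the post are free. Push it towards the stand's +y.
- tub_left: Grey open plastic tub, 150 (x) x 180 (y) x 70 mm, walls 4 mm, 0.6 kg, loose, below the left (+y) chute. Origin at the centre of its underside.
- tub_right: The same tub below the right (-y) chute.
- ball1_center (a point): Centre of a white ceramic grinding ball, 30 mm diameter, about 50 g; at the start the lowest one (against the slide) of three queued in the feed trough.
- ball2_center (a point): Centre of a white ceramic grinding ball, 30 mm diameter, about 50 g; at the start the middle one of three queued in the feed trough.
- ball3_center (a point): Centre of a white ceramic grinding ball, 30 mm diameter, about 50 g; at the start the uppermost of three queued in the feed trough.
- mug: White mug, 76 mm wide, 85 mm high, behind the left tub beside the feed trough; bystander, loose. Origin at the centre of its underside (its foot).
- jar: Jar with white cap, 64 mm wide, 90 mm high, behind the right tub beside the feed trough; bystander, loose. Origin at the centre of its underside (its foot).
- sugar_pot: Small round lidded terracotta-brown pot, 72 mm wide, 80 mm high, in front of the stand on the left; bystander, loose. Origin at the centre of its underside (its foot).
- kiln_prop: Pale upright cylinder (kiln prop), 32 mm wide, 60 mm high, in front of the stand on the right; bystander, loose. Origin at the centre of its underside (its foot).
- brush: Brush, 180 mm long, lying on the right; bystander, loose. Origin at the centre of its underside.
- bowl: White bowl, 120 mm wide, 50 mm high, on the left; bystander, loose. Origin at the centre of its underside (its foot).
Not all that is in view belongs to the job. What is shaped like the tub_right but purple is not meant. What is shaped like the tub_left but blue is not meant.

How it is judged:
On the way, in this order (a step that is already met when the one before it is completed fails the run):
1. the gate has been rocked over to its other stop, with the slide still shut and the balls still queued (distance of pad_left from where it was at the start of the episode above 0.03 m and (value of joint gate below -0.22 rad or value of joint gate above 0.22 rad) and value of joint slide below 0.01 m), for 0.2 s.
2. the release slide is pushed aside (by 30 of its 50 mm or more) (value of joint slide above 0.03 m), for 0.1 s.
At the end, for the whole second after the job is handed in: The gate rests within 0.02 rad of the stop opposite to the one it started at, the slide is open by at least 30 mm, and all three balls lie inside the tub on the side to which the gate now tips (distance of pad_left from where it was at the start of the episode above 0.03 m and value of joint slide above 0.03 m and ((value of joint gate below -0.22 rad and x of ball1_center in the frame of tub_left between -0.072 and 0.072 m and y of ball1_center in the frame of tub_left between -0.087 and 0.087 m and z of ball1_center in the frame of tub_left between 0 and 0.065 m and x of ball2_center in the frame of tub_left between -0.072 and 0.072 m and y of ball2_center in the frame of tub_left between -0.087 and 0.087 m and z of ball2_center in the frame of tub_left between 0 and 0.065 m and x of ball3_center in the frame of tub_left between -0.072 and 0.072 m and y of ball3_center in the frame of tub_left between -0.087 and 0.087 m and z of ball3_center in the frame of tub_left between 0 and 0.065 m) or (value of joint gate above 0.22 rad and x of ball1_center in the frame of tub_right between -0.072 and 0.072 m and y of ball1_center in the frame of tub_right between -0.087 and 0.087 m and z of ball1_center in the frame of tub_right between 0 and 0.065 m and x of ball2_center in the frame of tub_right between -0.072 and 0.072 m and y of ball2_center in the frame of tub_right between -0.087 and 0.087 m and z of ball2_center in the frame of tub_right between 0 and 0.065 m and x of ball3_center in the frame of tub_right between -0.072 and 0.072 m and y of ball3_center in the frame of tub_right between -0.087 and 0.087 m and z of ball3_center in the frame of tub_right between 0 and 0.065 m))); the robot touches nothing.
It fails at once if a ball is touched by the robot (contact force between any of the fingers, the arm and ball1 above 0.3 N or contact force between any of the fingers, the arm and ball2 above 0.3 N or contact force between any of the fingers, the arm and ball3 above 0.3 N).
It fails at once if a ball is lifted (its centre more than 240 mm above the table) (height (world z) of any of ball1_center, ball2_center, ball3_center above 0.24 m).
It fails at once if a tub is shifted by more than 30 mm or lifted (distance of any of tub_left, tub_right from where it was at the start of the episode above 0.03 m).
It fails at once if a bystander is shifted by more than 30 mm or knocked over (distance of any of mug, jar, sugar_pot, kiln_prop, brush, bowl from where it was at the start of the episode above 0.03 m or angle between any of mug, jar, sugar_pot, kiln_prop, brush, bowl's own z axis and vertical above 0.6 rad).
It also fails if it takes over 42 s, if anything falls off the work surface, if the arm or the gripper's body presses on something with over 40 N, if the wrist force passes 120 N, or if a joint passes its speed limit or range.

## Robot

A 6-joint arm with a two-finger parallel gripper is mounted at the origin on the work surface. World frame = base frame: x ahead of the robot, y to its left, z up, the work surface at z = 0. Lengths are in m, angles in rad, forces in N, time in s.
With the tool pointing down it reaches from about 0.425 to 1.125 m from the base axis. Payload 14.9 kg.
Tool frame: the origin (TCP) lies at the very end of the fingers, on their centre line; the grasp point (between the pads) lies 19 mm behind it; z points along the fingers, y is the direction in which the jaws open and shut (so a half turn about z gives the same grasp; the last joint's range is limited). The gripper opens to 91 mm and grips with 3 to 60 N. Pads are 32 mm wide; open, the fingers measure 118 mm over their backs; the gripper's body (76 mm by 178 mm) begins 60 mm behind the grasp point.
Start: joints at [-1.302, 0.379, 1.734, -0, 1.028, -0.033], TCP at [0.208, -0.668, 0.214] pointing down, gripper open.
Joint ranges: [-2.77, 2.77], [-0.74, 2.19], [0, 2.66], [-1.06, 4.2], [0.31, 2.87], [-3.08, 3.08]. Speed limits (rad/s): [1.89, 1.89, 2.39, 3.14, 3.14, 3.14].

## Interface

Orientations are given as a 3x3 rotation matrix whose columns are the frame's x, y, z axes.
In Python, from bench import state, camera, sign_off gives the robot as it stands. The module is installed in compiled form; this text tells all that it offers.
- The arm moves only by the tool servo_tool, never from a script. Its argument "moves" is a list of rows, each a list of 7 numbers: the shift along the tool's x, y, z in m, then the turn, a rotation vector about the tool's x, y, z in rad, then the finger opening in m, from 0 to 0.0912. A call has 1 to 5 rows; each row is the pose to reach, as a shift and turn from the pose commanded when the call began, along the tool's axes at that moment; what a row does not reach only later rows make up. A row lasts 1/10 s, in which the tool goes at most 50 mm and 8.59 degrees, less where a joint would pass 70% of its speed; a pose out of reach is approached as far as the arm can. A call with a gripper value outside its range is refused whole. The fingers move at their own pace and stop on an object; "force" is the grip in N (left out, the last holds). Time passes only in rows, so rows that repeat a pose let the fingers close. It gives the time, the measured TCP pose, the force and the opening at its end, in the units of the state.
- state(): the state, without advancing time (a new reading comes with each control period).
- camera(name): name is "side" or "top"; returns a dict with "img" (480x640x3 uint8, red, green, blue), "depth" (480x640 float32, m along the optical axis (not along the pixel's ray), 0 where there is no reading), "fx", "fy", "cx", "cy" (pixels), "dist_coeffs" ([k1, k2, p1, p2, k3] as OpenCV has them; the pictures are not rectified), "T" (4x4, takes a point from camera to world coordinates). Camera axes: x right, y up, looking along -z (the intrinsics and any distortion apply to the point x, -y, -z); pixel columns grow to the right and rows downward; lengths in m; the calibration is good to about 2 mm. A picture is of the moment at which its call begins.
- sign_off(): hands the job in, once; it reports no verdict.
The state is a dict: "clock": time; "joint_pos": joint angles; "dq": joint speeds; "joint_torque": joint torques, N m; "eef_pos": TCP position; "tcp_rot": TCP orientation; "force": force on the tool from outside, world axes, zero at the start; "ft_torque": the same for the moment, N m; "opening": finger opening in m.
Only numpy, scipy, OpenCV 4.12 (cv2) and the standard library are available. Lean on these libraries where they do the work, as an engineer would, in place of code of your own. Each camera call takes 0.05 s, during which the arm holds its last target.

## Working session

There is one attempt and no reset: what is moved stays moved. The work goes in short steps, Python scripts to look and compute and a tool call to move; the robot and the scene stay as the last step left them, time stands still between calls to the robot, and variables do not carry over. Pictures are saved under pics/ and viewed, and the job is handed in when it is done.

Besides the shell and the picture viewer there is one more tool, called after "Emit:" as name(argument=value, ...), one argument or row to a line, values as JSON. servo_tool: Moves the arm, as the interface text tells. Its arguments: {"type":"object","properties":{"moves":{"type":"array"},"force":{"type":"number"}},"required":["moves"]}

```bash
mkdir -p pics; python3 - <<'E'
from bench import state,camera
import cv2,pickle
print(state())
for n in("side","top"):
    c=camera(n); pickle.dump(c,open(f'{n}0.pkl','wb')); cv2.imwrite(f'pics/{n}0.png',c['img'][:,:,::-1]); print(n,c['T'].round(3).tolist(),c['fx'],c['dist_coeffs'])
E
```

```text
{'clock': 0.0, 'joint_pos': array([-1.30228897e+00,  3.79407544e-01,  1.73480835e+00,  3.64753760e-06,
        1.02847065e+00, -3.32747211e-02]), 'dq': array([-6.07556360e-04, -7.41864745e-04, -7.26690456e-04, -2.25909399e-04,
        3.05585124e-04, -9.22377870e-05]), 'joint_torque': array([-4.21842524e-04, -7.63719463e+01, -4.34367621e+01,  6.49842597e-02,
        4.24188178e-02, -8.02385171e-05]), 'eef_pos': array([ 0.20795979, -0.66796942,  0.21327531]), 'tcp_rot': array([[ 9.54808898e-01,  2.97220265e-01, -2.87187389e-04],
       [ 2.97220401e-01, -9.54808315e-01,  1.05551779e-03],
       [ 3.95123713e-05, -1.09317573e-03, -9.99999402e-01]]), 'force': array([-0.323529  , -0.63193799,  0.84427956]), 'ft_torque': array([ 0.00999278, -0.04750895,  0.04234647]), 'opening': 0.09130475546490179}
side [[-0.949, 0.177, -0.262, 0.235], [-0.315, -0.588, 0.745, 0.782], [-0.022, 0.789, 0.614, 0.839], [0.0, 0.0, 0.0, 1.0]] 442.29132754831784 [-0.07671165  0.          0.          0.          0.        ]
top [[-0.003, 0.995, -0.104, 0.37], [-1.0, -0.004, -0.012, -0.028], [-0.012, 0.104, 0.995, 1.57], [0.0, 0.0, 0.0, 1.0]] 474.156475288919 [-0.10893797  0.          0.          0.          0.        ]
```

View pics/side0.png

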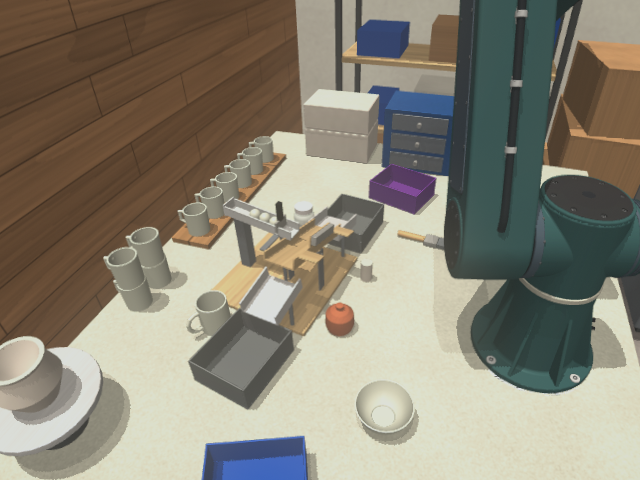

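View pics/top0.png

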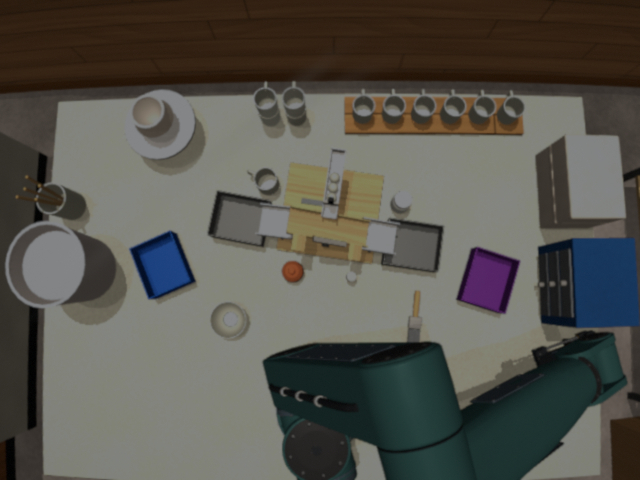

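The top view shows the feeder at about (330,215), with grey tubs at (240,220) and (412,245). The blue (162,265) and purple (488,280) tubs are decoys. Next I'll take enlarged crops and measure.

```bash
cat > h.py <<'E'
import numpy as np,cv2,pickle
def world(c,u,v,d=None):
    K=np.array([[c['fx'],0,c['cx']],[0,c['fy'],c['cy']],[0,0,1]])
    p=cv2.undistortPoints(np.array([[u,v]],float).reshape(-1,1,2),K,np.array(c['dist_coeffs'])).reshape(2)
    if d is None: d=c['depth'][int(v),int(u)]
    P=np.array([p[0]*d,-p[1]*d,-d,1]); return (c['T']@P)[:3]
def cloud(c):
    K=np.array([[c['fx'],0,c['cx']],[0,c['fy'],c['cy']],[0,0,1]])
    v,u=np.mgrid[:480,:640]; uv=np.stack([u,v],-1).reshape(-1,1,2).astype(float)
    p=cv2.undistortPoints(uv,K,np.array(c['dist_coeffs'])).reshape(480,640,2); d=c['depth']
    P=np.stack([p[...,0]*d,-p[...,1]*d,-d],-1); W=P@c['T'][:3,:3].T+c['T'][:3,3]; W[d==0]=np.nan; return W
def proj(c,X):
    X=np.atleast_2d(X); P=(np.c_[X,np.ones(len(X))]@np.linalg.inv(c['T']).T)[:,:3]; P=P*[1,-1,-1]
    K=np.array([[c['fx'],0,c['cx']],[0,c['fy'],c['cy']],[0,0,1]])
    return cv2.projectPoints(P,np.zeros(3),np.zeros(3),K,np.array(c['dist_coeffs']))[0].reshape(-1,2)
E
python3 - <<'E'
from h import *
t=pickle.load(open('top0.pkl','rb'));s=pickle.load(open('side0.pkl','rb'))
a=t['img'][140:290,200:450]; cv2.imwrite('pics/topc.png',cv2.resize(a,(800,480),interpolation=cv2.INTER_CUBIC)[:,:,::-1])
a=s['img'][180:340,200:400]; cv2.imwrite('pics/sidec.png',cv2.resize(a,(750,600),interpolation=cv2.INTER_CUBIC)[:,:,::-1])
W=cloud(t)
# base plywood heights, post
z=W[...,2]
for n,W in(('top',W),('side',cloud(s))):
    m=(W[...,0]>.4)&(W[...,0]<1.2)&(abs(W[...,1])<.3)&(W[...,2]>.235)&(W[...,2]<.3)
    if n=='top': m[:140]=0;m[290:]=0
    vv,uu=np.where(m)
    for a,b in list(zip(uu,vv))[:25]: print(n,a,b,W[b,a].round(4))
    print(m.sum())
E
```

```text
top 328 197 [ 0.6463 -0.0311  0.2449]
top 329 197 [ 0.6464 -0.0339  0.2446]
top 330 197 [ 0.6454 -0.0367  0.2494]
top 328 198 [ 0.6423 -0.0311  0.2503]
top 329 198 [ 0.6416 -0.0339  0.2537]
top 330 198 [ 0.6423 -0.0367  0.2502]
top 331 198 [ 0.6424 -0.0396  0.2496]
top 332 198 [ 0.6419 -0.0424  0.2522]
top 333 198 [ 0.6424 -0.0452  0.2494]
top 328 199 [ 0.6395 -0.0311  0.2498]
top 329 199 [ 0.639  -0.0339  0.2526]
top 330 199 [ 0.639  -0.0367  0.2524]
top 331 199 [ 0.6391 -0.0395  0.2516]
top 332 199 [ 0.6394 -0.0424  0.2502]
top 333 199 [ 0.6384 -0.0451  0.255 ]
top 328 200 [ 0.6365 -0.031   0.2506]
top 329 200 [ 0.6355 -0.0338  0.2553]
top 330 200 [ 0.6363 -0.0367  0.2512]
top 331 200 [ 0.6355 -0.0395  0.2553]
top 332 200 [ 0.6361 -0.0423  0.2525]
top 333 200 [ 0.6357 -0.0451  0.2543]
top 328 201 [ 0.6346 -0.031   0.2459]
top 329 201 [ 0.634  -0.0339  0.2487]
top 330 201 [ 0.6337 -0.0367  0.2499]
top 331 201 [ 0.6335 -0.0395  0.251 ]
29
side 278 201 [ 0.6447 -0.0438  0.251 ]
side 277 202 [ 0.6454 -0.0392  0.2508]
side 278 202 [ 0.6426 -0.0392  0.2514]
side 279 202 [ 0.6415 -0.0424  0.2495]
side 280 202 [ 0.6384 -0.0415  0.2507]
side 281 202 [ 0.6362 -0.0426  0.2504]
side 276 203 [ 0.645  -0.0325  0.2522]
side 277 203 [ 0.6434 -0.0347  0.2511]
side 278 203 [ 0.641  -0.0354  0.2511]
side 279 203 [ 0.639  -0.0366  0.2507]
side 280 203 [ 0.637  -0.0381  0.2502]
side 281 203 [ 0.6352 -0.04    0.2493]
side 276 204 [ 0.6429 -0.0277  0.2527]
side 277 204 [ 0.641  -0.0294  0.252 ]
side 278 204 [ 0.6396 -0.032   0.2506]
side 279 204 [ 0.6358 -0.0298  0.2527]
side 280 204 [ 0.6367 -0.037   0.248 ]
side 281 204 [ 0.6346 -0.0382  0.2476]
side 276 205 [ 0.6419 -0.0253  0.2515]
side 277 205 [ 0.6409 -0.0287  0.2495]
side 278 205 [ 0.6377 -0.0275  0.2509]
side 279 205 [ 0.6377 -0.033   0.2474]
side 280 205 [ 0.6369 -0.0369  0.2451]
side 281 205 [ 0.6348 -0.0382  0.2447]
side 276 206 [ 0.6444 -0.0297  0.2453]
51
```

View pics/topc.png

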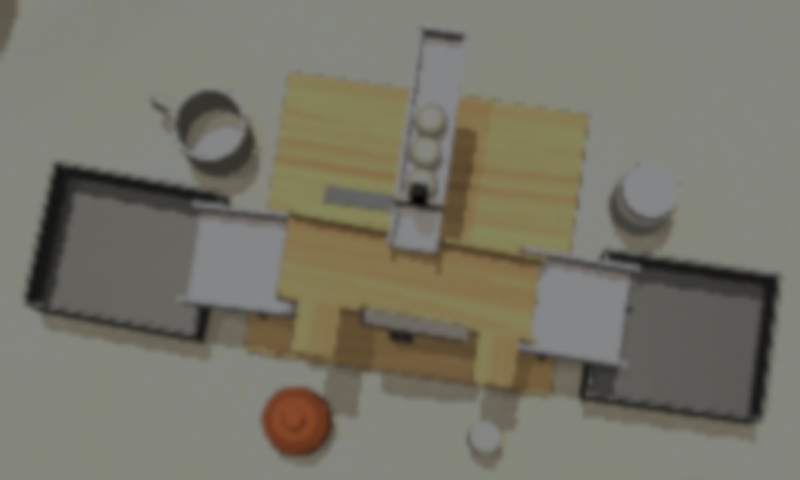

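View pics/sidec.png

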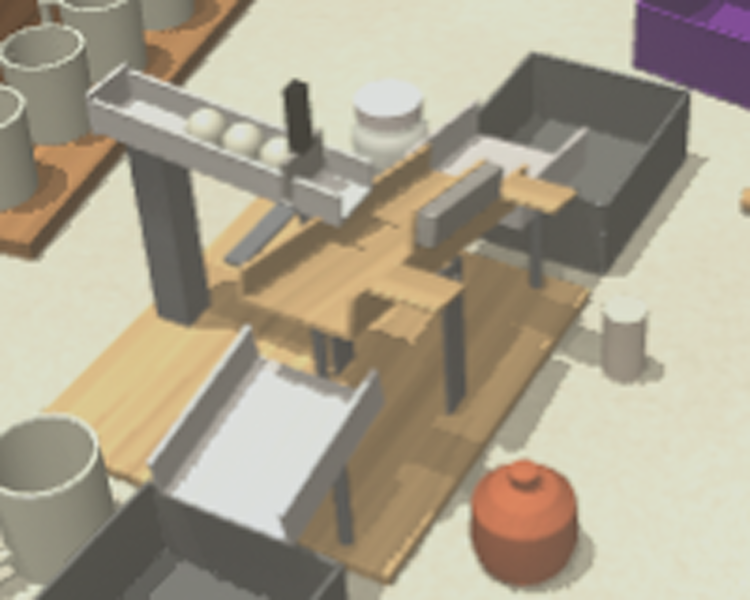

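The crops show the pads at topc (317,325) and (497,357), the post at (419,193) and three balls behind it. Next: the stand pose and which end of the gate is up.

```bash
python3 - <<'E'
from h import *
t=pickle.load(open('top0.pkl','rb'));s=pickle.load(open('side0.pkl','rb'))
W=cloud(t)
for n,u,v in(('padL',299,242),('padR',355,252)):
    print(n,np.nanmedian(W[v-3:v+4,u-3:u+4].reshape(-1,3),0).round(4))
S=cloud(s)
for n,x,y in(('padL',430,288),('padR',548,190)):
    u=200+int(x/3.75);v=180+int(y/3.75); print(n,u,v,np.nanmedian(S[v-1:v+2,u-2:u+3].reshape(-1,3),0).round(4))
# yaw fit: grid search projecting known points; base corners by plywood
from scipy.optimize import least_squares
obs_top={ (-0.15,0.16):None}
# image points (topc px): trough end corners, chute outer ends
def px(x,y): return (200+x/3.2,140+y/3.2)
# post top and base back corners z=.012 ; base spans? use centroid-free: yaw from edges
a=world(t,*px(290,73));b=world(t,*px(588,113));print('base back edge',a,b,np.hypot(*(a-b)[:2]),np.arctan2(-(b-a)[0]*-1,-(b-a)[1]*1), )
yaw=np.arctan2(-(a-b)[0],(a-b)[1]);print('yaw',yaw)
for n,c in(('mug',(213,135)),('pot',(297,420)),('prop',(484,438)),('jar',(645,195)),('cL',(240,258)),('cR',(580,308))): print(n,world(t,*px(*c)).round(3))
E
```

```text
padL [0.5246 0.0546 0.1863]
padR [ 0.4981 -0.1121  0.1447]
padL 314 256 [0.518  0.0562 0.1855]
padR 346 230 [ 0.4918 -0.1173  0.1421]
base back edge [ 8.16978197e-01  9.52328931e-02 -5.49648841e-04] [ 0.77081097 -0.22060757  0.00295779] 0.31919682501462826 -0.14514471129986464
yaw -0.14514471129986464
mug [0.749 0.176 0.004]
pot [0.444 0.08  0.078]
prop [ 0.426 -0.104  0.057]
jar [ 0.667 -0.266  0.081]
cL [0.603 0.136 0.091]
cR [ 0.552 -0.198  0.093]
```

The left end is up: pad z is 0.186, against 0.145 on the right. That means pressing pad_left, and the balls go into tub_left. The fit gives origin ≈ (0.5856, -0.030) and yaw ≈ -0.145, and it predicts both pad positions to within about 3 mm. I'll lift first and align the tool so that tool x = stand x, tool y = -stand y and tool z = down.

Emit:
servo_tool(
  moves=[
    [0, 0, -0.04, 0, 0, 0.149, 0],
    [0, 0, -0.08, 0, 0, 0.298, 0],
    [0, 0, -0.12, 0, 0, 0.447, 0],
    [0, 0, -0.12, 0, 0, 0.447, 0],
    [0, 0, -0.12, 0, 0, 0.447, 0],
  ],
  force=20,
)

```text
clock: 0.6
eef_pos: [0.2081, -0.6685, 0.3344]
tcp_rot: [[0.99, -0.143, 0.0], [-0.143, -0.99, -0.001], [0.0, 0.001, -1.0]]
force: [-0.9, 0.2, -0.8]
opening: 0.0539
```

```bash
cat >> h.py <<'E'
O=np.array([.5856,-.030]);yaw=-.145
R=np.array([[np.cos(yaw),-np.sin(yaw)],[np.sin(yaw),np.cos(yaw)]])
def st():
    from bench import state
    s=state(); p=s['eef_pos']; q=R.T@(p[:2]-O)
    print('t',round(s['clock'],2),'stand xyz',q.round(4),p[2].round(4),'F',(s['force']).round(2),'open',round(s['opening'],4)); 
    M=np.eye(3);M[:2,:2]=R; print((M.T@s['tcp_rot']).round(3).tolist(), s['joint_pos'].round(3))
E
python3 -c "from h import *;st()"
```

```text
t 0.6 stand xyz [-0.2813 -0.6863] 0.3344 F [-0.89  0.19 -0.81] open 0.0539
[[1.0, 0.001, 0.0], [0.001, -1.0, -0.001], [0.0, 0.001, -1.0]] [-1.302  0.269  1.652 -0.     1.22   0.412]
```

Emit:
servo_tool(
  moves=[
    [0.01, -0.039, 0, 0, 0, 0, 0],
    [0.02, -0.078, 0, 0, 0, 0, 0],
    [0.03, -0.117, 0, 0, 0, 0, 0],
    [0.04, -0.156, 0, 0, 0, 0, 0],
    [0.05, -0.193, 0, 0, 0, 0, 0],
  ],
)

```text
clock: 1.1
eef_pos: [0.2854, -0.4823, 0.3319]
tcp_rot: [[0.99, -0.143, -0.001], [-0.143, -0.99, 0.003], [-0.002, -0.002, -1.0]]
force: [0.8, -0.6, -0.6]
opening: 0.014
```

Emit:
servo_tool(
  moves=[
    [0.01, -0.039, 0, 0, 0, 0, 0],
    [0.02, -0.078, 0, 0, 0, 0, 0],
    [0.03, -0.117, 0, 0, 0, 0, 0],
    [0.04, -0.156, 0, 0, 0, 0, 0],
    [0.05, -0.193, 0, 0, 0, 0, 0],
  ],
)

```text
clock: 1.6
eef_pos: [0.3626, -0.2988, 0.3322]
tcp_rot: [[0.99, -0.143, -0.002], [-0.143, -0.99, 0.002], [-0.002, -0.001, -1.0]]
force: [1.2, -0.8, -1.3]
opening: 0.0006
```

Emit:
servo_tool(
  moves=[
    [0.01, -0.039, 0, 0, 0, 0, 0],
    [0.02, -0.078, 0, 0, 0, 0, 0],
    [0.03, -0.117, 0, 0, 0, 0, 0],
    [0.04, -0.156, 0, 0, 0, 0, 0],
    [0.05, -0.193, 0, 0, 0, 0, 0],
  ],
)

```text
clock: 2.1
eef_pos: [0.4398, -0.1152, 0.3324]
tcp_rot: [[0.99, -0.143, -0.002], [-0.143, -0.99, 0.001], [-0.002, -0.0, -1.0]]
force: [0.8, -0.2, 0.1]
opening: 0.0003
```

```bash
python3 -c "from h import *;st()"
```

```text
t 2.1 stand xyz [-0.1319 -0.1054] 0.3324 F [ 0.77 -0.21  0.15] open 0.0003
[[1.0, 0.002, -0.002], [0.002, -1.0, 0.0], [-0.002, -0.0, -1.0]] [-0.308 -0.168  2.114  0.     1.198  1.407]
```

Emit:
servo_tool(
  moves=[
    [0.01, -0.039, 0, 0, 0, 0, 0],
    [0.02, -0.078, 0, 0, 0, 0, 0],
    [0.03, -0.117, 0, 0, 0, 0, 0],
    [0.04, -0.156, 0, 0, 0, 0, 0],
    [0.05, -0.19, 0, 0, 0, 0, 0],
  ],
)

```text
clock: 2.6
eef_pos: [0.5168, 0.0655, 0.3322]
tcp_rot: [[0.99, -0.142, -0.003], [-0.142, -0.99, -0.0], [-0.003, 0.001, -1.0]]
force: [0.4, 0.1, 0.1]
opening: 0.0002
```

Emit:
servo_tool(
  moves=[
    [0, 0, 0.03, 0, 0, 0, 0],
    [0, 0, 0.06, 0, 0, 0, 0],
    [0, 0, 0.09, 0, 0, 0, 0],
    [0, 0, 0.11, 0, 0, 0, 0],
    [0, 0, 0.11, 0, 0, 0, 0],
  ],
)

```text
clock: 3.1
eef_pos: [0.5146, 0.0634, 0.2199]
tcp_rot: [[0.99, -0.143, -0.007], [-0.143, -0.99, -0.001], [-0.007, 0.002, -1.0]]
force: [-0.5, -0.8, -0.7]
opening: 0.0006
```

```bash
python3 - <<'E'
from h import *;from bench import camera
st()
c=camera('side'); cv2.imwrite('pics/side1.png',cv2.resize(c['img'][130:340,200:440],(685,600),interpolation=cv2.INTER_CUBIC)[:,:,::-1])
E
```

```text
t 3.1 stand xyz [-0.0838  0.0822] 0.2199 F [-0.53 -0.79 -0.69] open 0.0006
[[1.0, 0.001, -0.007], [0.001, -1.0, -0.002], [-0.007, 0.002, -1.0]] [ 0.078  0.086  2.091 -0.     0.971  1.792]
```

View pics/side1.png

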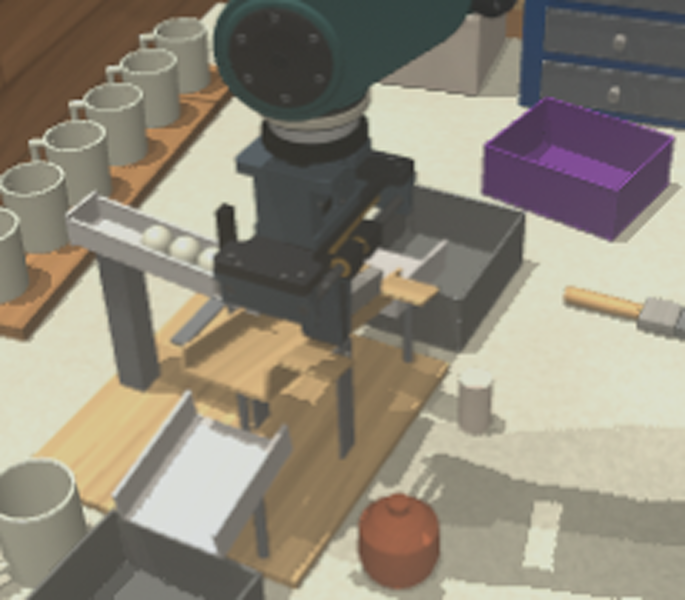

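The gripper is straight over the left pad, and the slide and balls are untouched. Pressing down now.

Emit:
servo_tool(
  moves=[
    [0, 0, 0.01, 0, 0, 0, 0],
    [0, 0, 0.018, 0, 0, 0, 0],
    [0, 0, 0.026, 0, 0, 0, 0],
    [0, 0, 0.034, 0, 0, 0, 0],
    [0, 0, 0.04, 0, 0, 0, 0],
  ],
)

```text
clock: 3.65
eef_pos: [0.5172, 0.0636, 0.1833]
tcp_rot: [[0.989, -0.145, -0.0], [-0.145, -0.989, 0.0], [-0.0, -0.0, -1.0]]
force: [0.8, 0.9, 1.0]
opening: 0.0001
```

Emit:
servo_tool(
  moves=[
    [0, 0, 0.007, 0, 0, 0, 0],
    [0, 0, 0.014, 0, 0, 0, 0],
    [0, 0, 0.02, 0, 0, 0, 0],
    [0, 0, 0.02, 0, 0, 0, 0],
    [0, 0, 0.02, 0, 0, 0, 0],
  ],
)

```text
clock: 4.15
eef_pos: [0.5172, 0.0636, 0.1639]
tcp_rot: [[0.989, -0.145, -0.0], [-0.145, -0.989, -0.0], [-0.0, 0.0, -1.0]]
force: [-1.3, -0.3, -0.2]
opening: 0.0007
```

```bash
python3 - <<'E'
from h import *;from bench import camera
st()
c=camera('side'); cv2.imwrite('pics/side2.png',cv2.resize(c['img'][130:340,200:440],(685,600),interpolation=cv2.INTER_CUBIC)[:,:,::-1])
W=cloud(c);print(W[230-2:233,344:349,2])
E
```

```text
t 4.15 stand xyz [-0.0812  0.0827] 0.1639 F [-1.28 -0.25 -0.17] open 0.0007
[[1.0, -0.0, -0.0], [-0.0, -1.0, -0.0], [-0.0, 0.0, -1.0]] [ 0.078  0.17   2.119 -0.     0.853  1.794]
[[0.1828865  0.18325476 0.10984475 0.10413682 0.09854088]
 [0.17919052 0.17755649 0.10334037 0.10267193 0.09599709]
 [0.1767853  0.10623812 0.10272649 0.09710847 0.09153019]
 [0.10855327 0.1028389  0.10029021 0.09345005        nan]
 [0.10252848 0.09984972 0.09549022 0.09118101 0.06820208]]
```

View pics/side2.png

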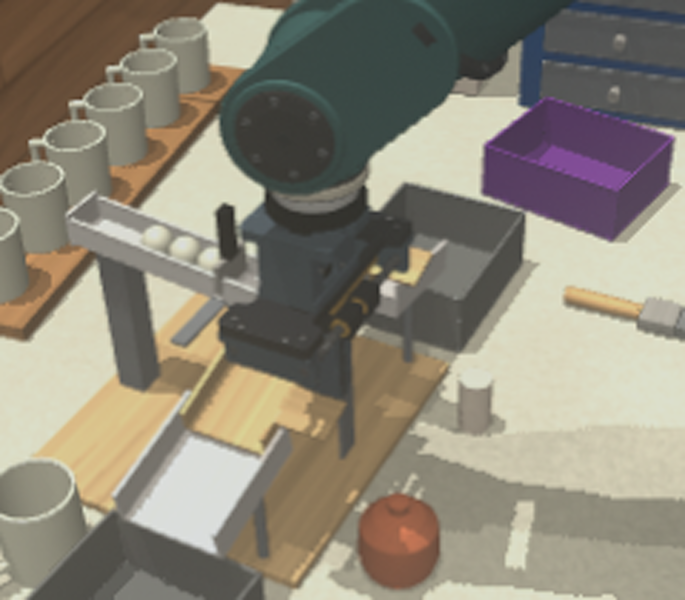

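The gate has toppled: the left pad is down and the right pad is up near crop (415,265). The slide is still shut and the balls are still queued. I'll lift clear and go to the right side of the post.

Emit:
servo_tool(
  moves=[
    [0, 0, -0.03, 0, 0, 0, 0],
    [0, 0, -0.07, 0, 0, 0, 0],
    [0, 0, -0.11, 0, 0, 0, 0],
    [0, 0, -0.146, 0, 0, 0, 0],
    [0, 0, -0.146, 0, 0, 0, 0],
  ],
)

```text
clock: 4.7
eef_pos: [0.5195, 0.0638, 0.3154]
tcp_rot: [[0.989, -0.145, 0.008], [-0.145, -0.989, 0.001], [0.008, -0.002, -1.0]]
force: [0.9, -0.0, -0.5]
opening: 0.0007
```

Emit:
servo_tool(
  moves=[
    [0.027, 0.03, 0, 0, 0, 0, 0],
    [0.054, 0.06, 0, 0, 0, 0, 0],
    [0.081, 0.09, 0, 0, 0, 0, 0],
    [0.108, 0.12, 0, 0, 0, 0, 0],
    [0.136, 0.143, 0, 0, 0, 0, 0],
  ],
)

```text
clock: 5.2
eef_pos: [0.6315, -0.0995, 0.3094]
tcp_rot: [[0.989, -0.145, -0.0], [-0.145, -0.989, 0.0], [-0.0, 0.0, -1.0]]
force: [-0.1, 1.3, 0.6]
opening: 0.0007
```

```bash
python3 - <<'E'
from h import *;from bench import camera
st()
c=camera('side'); cv2.imwrite('pics/side3.png',cv2.resize(c['img'][130:340,200:440],(685,600),interpolation=cv2.INTER_CUBIC)[:,:,::-1])
W=cloud(c).reshape(-1,3)
q=(W[:,:2]-O)@R
for y0 in(.0933,-.0757):
  m=(abs(q[:,0]+.08)<.012)&(abs(q[:,1]-y0)<.01)&(W[:,2]>.12)&(W[:,2]<.21);print(y0,m.sum(),np.median(W[m,2]))
E
```

```text
t 5.2 stand xyz [ 0.0555 -0.0621] 0.3094 F [-0.06  1.27  0.56] open 0.0007
[[1.0, -0.001, -0.0], [-0.001, -1.0, -0.0], [-0.0, 0.0, -1.0]] [-0.193  0.188  1.797 -0.     1.157  1.524]
0.0933 72 0.14540301246153498
-0.0757 54 0.18660370203119142
```

View pics/side3.png

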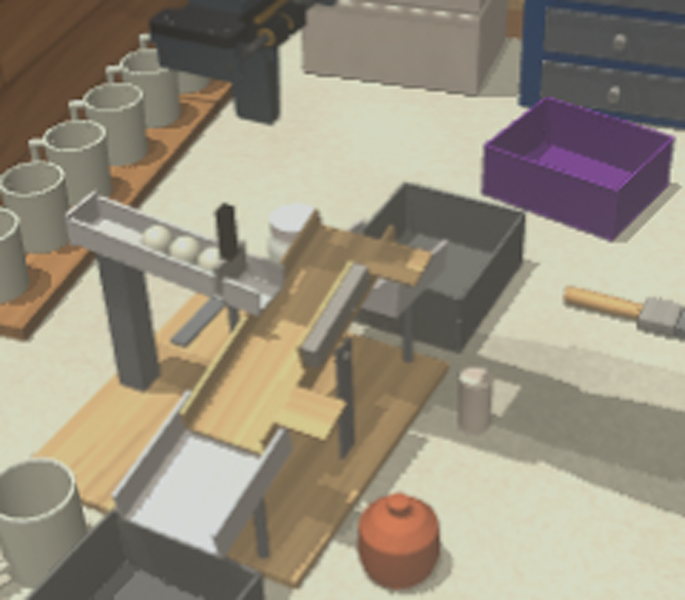

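The gate is on its other stop (pads at 0.145 and 0.187), and the fingers are on the right of the post with space around them. I'll lower to tip z 0.224, then push towards +y.

Emit:
servo_tool(
  moves=[
    [0, 0, 0.025, 0, 0, 0, 0],
    [0, 0, 0.05, 0, 0, 0, 0],
    [0, 0, 0.075, 0, 0, 0, 0],
    [0, 0, 0.085, 0, 0, 0, 0],
    [0, 0, 0.085, 0, 0, 0, 0],
  ],
)

```text
clock: 5.75
eef_pos: [0.6303, -0.0974, 0.2234]
tcp_rot: [[0.989, -0.145, -0.003], [-0.145, -0.989, 0.0], [-0.003, -0.0, -1.0]]
force: [-0.5, 0.4, -0.4]
opening: 0.0003
```

Emit:
servo_tool(
  moves=[
    [0, -0.01, 0, 0, 0, 0, 0],
    [0, -0.02, 0, 0, 0, 0, 0],
    [0, -0.03, 0, 0, 0, 0, 0],
    [0, -0.04, 0, 0, 0, 0, 0],
    [0, -0.05, 0, 0, 0, 0, 0],
  ],
)

```text
clock: 6.25
eef_pos: [0.6388, -0.0471, 0.2255]
tcp_rot: [[0.99, -0.144, 0.001], [-0.144, -0.99, -0.0], [0.001, 0.0, -1.0]]
force: [1.0, -2.6, 2.2]
opening: 0.0004
```

Emit:
servo_tool(
  moves=[
    [0, -0.01, 0, 0, 0, 0, 0],
    [0, -0.02, 0, 0, 0, 0, 0],
    [0, -0.03, 0, 0, 0, 0, 0],
    [0, -0.035, 0, 0, 0, 0, 0],
    [0, -0.035, 0, 0, 0, 0, 0],
  ],
)

```text
clock: 6.75
eef_pos: [0.6433, -0.0127, 0.2247]
tcp_rot: [[0.99, -0.144, -0.0], [-0.144, -0.99, 0.0], [-0.0, -0.0, -1.0]]
force: [-0.4, 0.4, -0.7]
opening: 0.0005
```

```bash
python3 - <<'E'
from h import *;from bench import camera
st()
c=camera('side'); cv2.imwrite('pics/side4.png',cv2.resize(c['img'][180:410,180:420],(626,600),interpolation=cv2.INTER_CUBIC)[:,:,::-1])
E
```

```text
t 6.75 stand xyz [0.0546 0.0255] 0.2247 F [-0.4   0.4  -0.67] open 0.0005
[[1.0, 0.0, -0.0], [0.0, -1.0, 0.0], [-0.0, -0.0, -1.0]] [-0.056  0.28   1.847  0.     1.015  1.659]
```

View pics/side4.png

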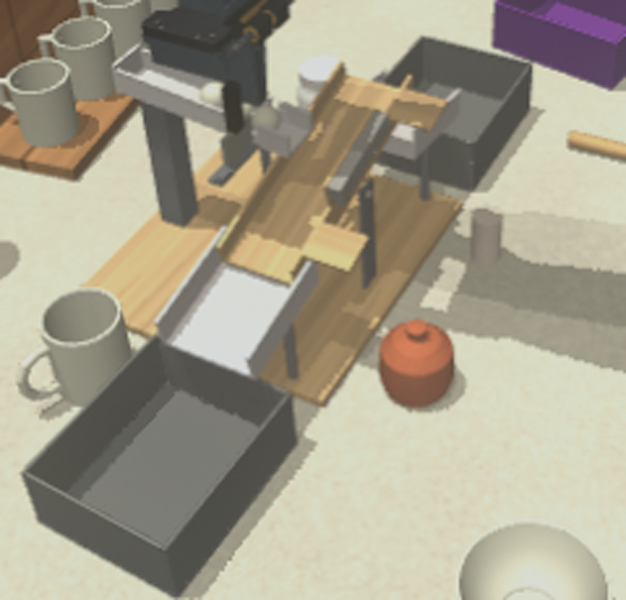

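The slide is open by about 45 mm and the balls are rolling. I'll wait with the arm still, then retract.

Emit:
servo_tool(
  moves=[
    [0, 0, 0, 0, 0, 0, 0],
    [0, 0, 0, 0, 0, 0, 0],
    [0, 0, 0, 0, 0, 0, 0],
    [0, 0, 0, 0, 0, 0, 0],
    [0, 0, 0, 0, 0, 0, 0],
  ],
)

```text
clock: 7.3
eef_pos: [0.6434, -0.0136, 0.2249]
tcp_rot: [[0.989, -0.145, -0.0], [-0.145, -0.989, 0.0], [-0.0, -0.0, -1.0]]
force: [-0.4, 0.5, -0.5]
opening: 0.0005
```

Emit:
servo_tool(
  moves=[
    [0, 0, 0, 0, 0, 0, 0],
    [0, 0, 0, 0, 0, 0, 0],
    [0, 0, 0, 0, 0, 0, 0],
    [0, 0, 0, 0, 0, 0, 0],
    [0, 0, 0, 0, 0, 0, 0],
  ],
)

```text
clock: 7.8
eef_pos: [0.6434, -0.0135, 0.2249]
tcp_rot: [[0.989, -0.145, -0.0], [-0.145, -0.989, 0.0], [-0.0, -0.0, -1.0]]
force: [-0.6, 0.1, -0.5]
opening: 0.0005
```

Emit:
servo_tool(
  moves=[
    [0, 0.01, 0, 0, 0, 0, 0],
    [0, 0.01, -0.03, 0, 0, 0, 0],
    [0, 0.01, -0.06, 0, 0, 0, 0],
    [0, 0.01, -0.09, 0, 0, 0, 0],
    [0, 0.01, -0.12, 0, 0, 0, 0],
  ],
)

```text
clock: 8.3
eef_pos: [0.6417, -0.024, 0.3462]
tcp_rot: [[0.989, -0.145, -0.0], [-0.145, -0.989, -0.0], [-0.0, 0.0, -1.0]]
force: [-0.1, 0.7, -0.5]
opening: 0.0005
```

```bash
python3 - <<'E'
from h import *;from bench import camera
st()
c=camera('side'); cv2.imwrite('pics/side5.png',cv2.resize(c['img'][180:410,180:420],(626,600),interpolation=cv2.INTER_CUBIC)[:,:,::-1])
E
```

```text
t 8.3 stand xyz [0.0547 0.014 ] 0.3462 F [-0.09  0.75 -0.47] open 0.0005
[[1.0, -0.0, -0.0], [-0.0, -1.0, -0.0], [-0.0, 0.0, -1.0]] [-0.074  0.162  1.76  -0.     1.219  1.643]
```

View pics/side5.png

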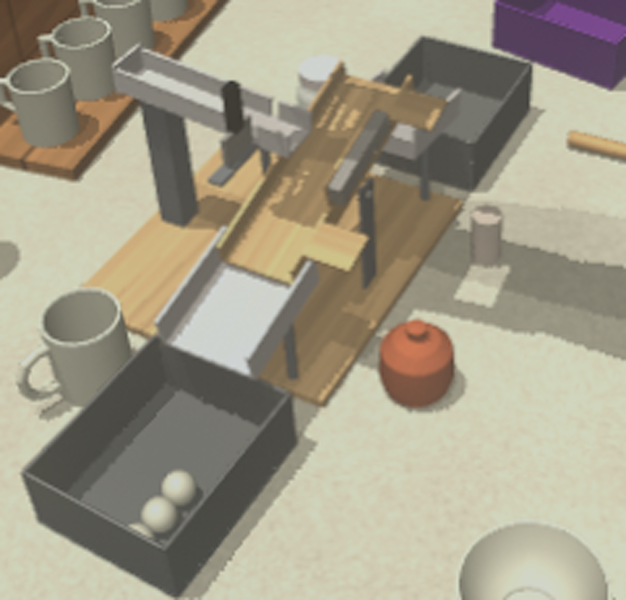

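Two balls show in the left tub at (178,488) and (158,513), with a third partly hidden at about (140,528). I'll let them settle and confirm from the top camera.

Emit:
servo_tool(
  moves=[
    [0, 0, 0, 0, 0, 0, 0],
    [0, 0, 0, 0, 0, 0, 0],
    [0, 0, 0, 0, 0, 0, 0],
    [0, 0, 0, 0, 0, 0, 0],
    [0, 0, 0, 0, 0, 0, 0],
  ],
)

```text
clock: 8.85
eef_pos: [0.6417, -0.0234, 0.3442]
tcp_rot: [[0.989, -0.145, -0.001], [-0.145, -0.989, 0.0], [-0.001, 0.0, -1.0]]
force: [-0.3, 0.2, 0.0]
opening: 0.0004
```

Emit:
servo_tool(
  moves=[
    [0, 0, 0, 0, 0, 0, 0],
    [0, 0, 0, 0, 0, 0, 0],
    [0, 0, 0, 0, 0, 0, 0],
    [0, 0, 0, 0, 0, 0, 0],
    [0, 0, 0, 0, 0, 0, 0],
  ],
)

```text
clock: 9.35
eef_pos: [0.642, -0.0234, 0.345]
tcp_rot: [[0.989, -0.145, 0.0], [-0.145, -0.989, 0.0], [0.0, -0.0, -1.0]]
force: [-0.8, 0.1, -0.4]
opening: 0.0003
```

```bash
python3 - <<'E'
from h import *;from bench import camera
st()
c=camera('top'); a=cv2.convertScaleAbs(c['img'][170:270,190:350],alpha=1.6); cv2.imwrite('pics/top6.png',cv2.resize(a,(800,500),interpolation=cv2.INTER_CUBIC)[:,:,::-1])
c=camera('side'); W=cloud(c).reshape(-1,3);q=(W[:,:2]-O)@R
m=(W[:,2]>.245)&(W[:,2]<.256)&(abs(q[:,0]-.055)<.015)&(abs(q[:,1]-.04)<.05);print('post',m.sum(),np.median(q[m],0))
for y0 in(.0933,-.0757):
  m=(abs(q[:,0]+.08)<.012)&(abs(q[:,1]-y0)<.01)&(W[:,2]>.12)&(W[:,2]<.21);print(y0,m.sum(),np.median(W[m,2]))
E
```

```text
t 9.35 stand xyz [0.0548 0.0147] 0.345 F [-0.82  0.07 -0.42] open 0.0003
[[1.0, -0.0, 0.0], [-0.0, -1.0, 0.0], [0.0, -0.0, -1.0]] [-0.073  0.164  1.761  0.     1.217  1.643]
post 31 [0.05457559 0.04971256]
0.0933 79 0.14498172083570482
-0.0757 57 0.1863170866661764
```

View pics/top6.png

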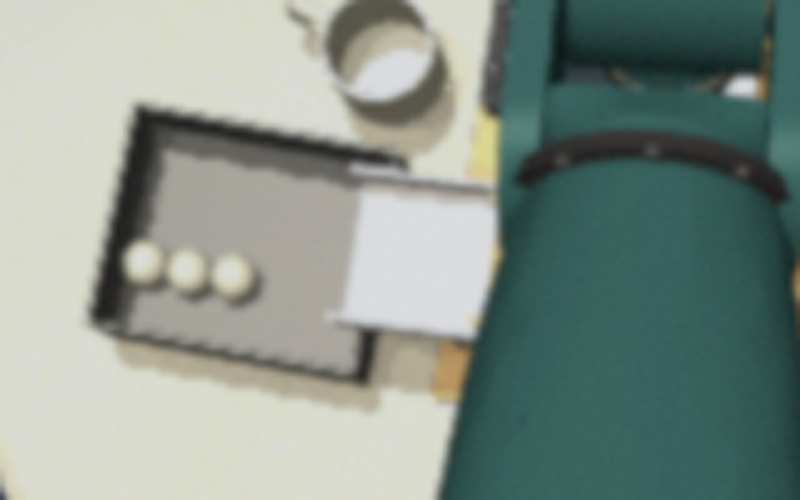

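All three balls lie in the left tub, at (143,262), (187,270) and (232,277). The slide is open by about 50 mm, the gate is on its other stop and the arm is clear.

```bash
python3 -c "from bench import sign_off;print(sign_off())"
```

```text
the job is handed in; nothing more can be done
None
```

The job is done and handed in at about 9.4 s: all three balls are in the left grey tub. The left end of the gate was up, so I pressed the left pad until the gate toppled. I then went over to the post's right side and pushed the slide open towards +y, let the balls run out, and lifted the arm clear.

**Last checks:**
- **Gate:** it rests on the opposite stop, with the left pad at about 0.145 m and the right at 0.186 m. At the start these were 0.186 m and 0.145 m.
- **Slide:** the post measured about 50 mm from shut. I had commanded about 45 mm, so it ran slightly further, still within its 50 mm of travel.
- **Balls:** the top camera shows all three in the left tub. The one farthest from the feeder looks close to or against the end wall.
- **Surroundings:** the things around the feeder looked unmoved in the pictures. I did not measure their positions again, and the bowl, brush and jar were only partly in view or out of view in the later pictures.
- **Robot:** the tool force stayed at a few newtons throughout, and the arm was touching nothing at hand-in.

No check failed.

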